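# Centre the model water tower on its plinth

## Robot

A 6-joint arm with a two-finger parallel gripper is mounted at the origin on a cart in front of the work surface, level with it; the furniture and walls round the work are solid. World frame = base frame: x ahead of the robot, y to its left, z up, the work surface at z = 0. Lengths are in m, angles in rad, forces in N, time in s.
With the tool pointing down it reaches from about 0.3 to 0.875 m from the base axis. Payload 6.4 kg.
Tool frame: the origin (TCP) lies at the centre of the arm's flange, where the gripper is bolted on; the fingertips stand 166 mm ahead of it and the grasp point (between the pads) lies 147 mm ahead of it; z points along the fingers, y is the line along which they close (so a half turn about z gives the same grasp; the last joint's range is limited). The gripper opens to 88 mm and grips with 3 to 60 N. Pads are 18 mm wide; open, the fingers measure 123 mm over their backs; the gripper's body (75 mm by 187 mm) begins 45 mm behind the grasp point.
Start: joints at [-1.498, 0.181, 1.607, -0, 1.354, -0.206], TCP at [0.158, -0.553, 0.405] pointing down, gripper open.
Joint ranges: [-2.99, 2.99], [-0.89, 2.07], [0.3, 2.58], [-1.14, 4.28], [0, 2.63], [-3.12, 3.12]. Speed limits (rad/s): [2.57, 2.57, 3.01, 3.14, 3.14, 3.14].

## Interface

Orientations are given as a rotation vector (axis times angle).
In Python, from plant import arm, capture, camera_model gives the robot as it stands.
- The arm moves only by the tool carry_out, never from a script. Its arguments are lists of equal length, an entry for each row: "gripper": the finger opening in cm, from 0 to 8.81; "xyz": the shift along the tool's x, y, z in cm, a list of three; "twist": the turn about the tool's z in degrees. In form: {"gripper": [gripper, ...], "xyz": [[tx, ty, tz], ...], "twist": [twist, ...]}. A call has 1 to 10 rows; each row is the pose to reach, as a shift and turn from the pose commanded when the call began, along the tool's axes at that moment; what a row does not reach only later rows make up. A row lasts 1/10 s, in which the tool goes at most 50 mm and 8.59 degrees, less where a joint would pass 70% of its speed; a pose out of reach is approached as far as the arm can. A call with a gripper value outside its range is refused whole. The fingers move at their own pace and stop on an object; the grip force is fixed at half the most. Time passes only in rows, so rows that repeat a pose let the fingers close. It gives the time, the measured TCP pose, the force, the opening and the grip force at its end, in the units of the state.
- arm.observe(): the state, without advancing time (a new reading comes with each control period).
- capture(name): name is "scene" or "top"; returns (picture, depth): 400x640x3 uint8, red, green, blue; 400x640 float32, m along the optical axis (not along the pixel's ray), 0 where there is no reading.
- camera_model(name): a dict with "fx", "fy", "cx", "cy" (pixels), "position" and "orientation" of the camera in the world. Camera axes: x right, y up, looking along -z (the intrinsics and any distortion apply to the point x, -y, -z); pixel columns grow to the right and rows downward; lengths in m; the calibration is good to about 2 mm. A picture is of the moment at which its call begins. camera_model takes no time and is no camera call.
- arm.job_done(): hands the job in; it is judged then, once.
The state is a dict: "clock": time; "joints": joint angles; "qd": joint speeds; "joint_torque": joint torques, N m; "position": TCP position; "tool_rot": TCP orientation; "force": force on the tool from outside, world axes, zero at the start; "torque": the same for the moment, N m; "opening": finger opening in m; "grasp_force": force on a finger pad.
Only numpy, scipy, OpenCV 4.12 (cv2) and the standard library are available. Lean on these libraries where they do the work, as an engineer would, in place of code of your own. Each camera call takes 0.05 s, during which the arm holds its last target. There are 200 camera calls.

## Task

The little model water tower stands off-centre on its round wooden plinth. Without gripping or lifting it, tap it gently with a fingertip, low on its foot, until the foot stands wholly inside the red painted ring, and leave it standing there upright and still. It is top-heavy: do not knock it over or push it off the plinth, and leave the jar, the rubber block and the roll of tape where they are.

Things in the scene. Friction and masses are not known exactly. Their poses are not given: they have to be found in the camera images.
- tower: loose model water tower, 52 mm tall, about 80 g; origin at the centre of its underside, z up its axis. Round: dark pad 22 mm across, 2 mm thick; grey foot flange 36 mm across, 2 to 12 mm up, the widest part; red-brown shaft 16 mm across; green tank 25 mm across, 29 to 46 mm up; grey roof 27 mm across. Pushed slowly on the flange it slides and stops with the push; pushed at the tank it tips.
- plinth: fixed round wooden plinth, 90 mm across (96 mm in its lowest 11 mm), 35 mm high; origin at the centre of its underside. Its flat top has a white disc 48 mm across edged by a thin red painted ring (48 mm inner, 53 mm outer diameter), flush and centred. Its yaw does not matter.
- ring_center (a point): centre of the red ring, on the plinth's top face (35 mm above the bench)
- glue_pot: loose small brown glass jar with a white lid, 38 mm in diameter, 46 mm high; origin at the centre of its underside; to be left alone
- rubber_block: loose black rubber sanding block, 42 x 68 x 26 mm high; origin at the centre of its underside; to be left alone
- green_tape: loose roll of green tape lying flat, 73 mm in diameter, 18 mm high; origin at the centre of its underside; to be left alone

How it is judged:
On the way, in this order (a step that is already met when the one before it is completed fails the run):
1. a fingertip touches the tower (contact force between the fingers and tower above 0.05 N), for 0.02 s.
2. the tower's foot stands inside the red ring (horizontal distance between tower and ring_center below 0.006 m), for 0.1 s.
At the end, for the whole second after the job is handed in: the tower stands upright (within 0.06 rad) and at rest on the plinth's top, its axis within 6 mm of the ring's centre, which puts its foot wholly inside the red ring (horizontal distance between tower and ring_center below 0.006 m and angle between tower's own z axis and vertical below 0.06 rad and z of tower in the frame of ring_center between -0.003 and 0.003 m and linear speed of tower below 0.01 m/s and angular speed of tower below 0.2 rad/s); the robot touches nothing.
It fails at once if the tower is tipped by more than 0.25 rad (angle between tower's own z axis and vertical above 0.25 rad).
It fails at once if the tower is lifted more than 6 mm off the plinth (z of tower in the frame of ring_center above 0.006 m).
It fails at once if the tower falls off the plinth (z of tower in the frame of ring_center below -0.006 m).
It fails at once if the tower is pinched or struck hard (fingers press it with more than 15 N) (contact force between the fingers and tower above 15 N).
It fails at once if the jar, the rubber block or the tape roll is moved by more than 10 mm (distance of any of glue_pot, rubber_block, green_tape from where it was at the start of the episode above 0.01 m).
It also fails if it takes over 38 s, if anything falls off the work surface, if the arm or the gripper's body presses on something with over 40 N, if the wrist force passes 120 N, or if a joint passes its speed limit or range.

## Working session

There is one attempt and no reset: what is moved stays moved. The work goes in short steps, Python scripts to look and compute and a tool call to move; the robot and the scene stay as the last step left them, time stands still between calls to the robot, and variables do not carry over. Pictures are saved under pics/ and viewed, at most 10 in all, crops included, and the job is handed in when it is done.

Besides the shell and the picture viewer there is one more tool, called after "Call:" by a JSON object that holds its "name" and its "arguments". carry_out: Moves the arm, as the interface text tells. Its arguments: {"type":"object","properties":{"gripper":{"type":"array","items":{"type":"number"}},"xyz":{"type":"array","items":{"type":"array","items":{"type":"number"}}},"twist":{"type":"array","items":{"type":"number"}}},"required":["gripper","xyz","twist"]}

```bash
mkdir -p pics; ls; python3 - <<'E'
from plant import arm,capture,camera_model
import cv2,numpy as np
for n in("scene","top"):
    p,d=capture(n); cv2.imwrite(f"pics/{n}0.png",p[:,:,::-1]); np.savez(f"{n}0.npz",p=p,d=d); print(camera_model(n))
print(arm.observe())
a=cv2.imread("pics/scene0.png");b=cv2.imread("pics/top0.png")
cv2.imwrite("pics/both.png",cv2.resize(np.vstack([a,b]),(480,600)))
E
```

```text
pics
{'fx': 511.1149697891252, 'fy': 511.1149697891252, 'cx': 319.32478664351845, 'cy': 201.18956002127757, 'position': array([-0.44467108,  0.68230179,  0.91860867]), 'orientation': array([ 0.52681892, -1.03304548, -2.01838603])}
{'fx': 496.37592606957355, 'fy': 496.37592606957355, 'cx': 312.3259437593714, 'cy': 205.49275866448198, 'position': array([ 0.3516244 , -0.03248586,  1.17013751]), 'orientation': array([ 0.11725433, -0.10935132, -1.57199242])}
{'clock': 0.1, 'joints': array([-1.49833399e+00,  1.81439247e-01,  1.60784276e+00, -9.99303798e-07,
        1.35374512e+00, -2.06342190e-01]), 'qd': array([ 1.67424463e-04, -1.63342098e-03, -3.49441585e-03, -4.79717993e-05,
       -1.32491689e-03, -4.12282154e-04]), 'joint_torque': array([ 8.31861325e-04, -4.34819520e+01, -3.42694867e+01,  7.05173286e-02,
        3.39988468e-02, -4.91398350e-05]), 'position': array([ 0.15822229, -0.55259393,  0.40394703]), 'tool_rot': array([-3.10969929e+00, -4.36329528e-01, -1.49124012e-04]), 'force': array([0.48570822, 0.1165607 , 1.30416547]), 'torque': array([ 0.00398305,  0.0184637 , -0.00276004]), 'grasp_force': 0.0, 'opening': 0.08839244081086739}
```

View pics/top0.png

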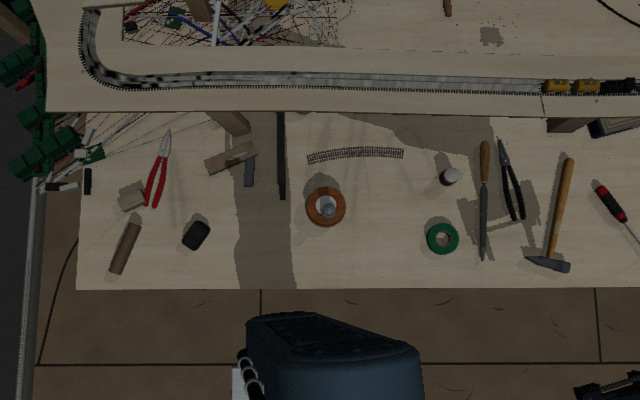

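View pics/scene0.png

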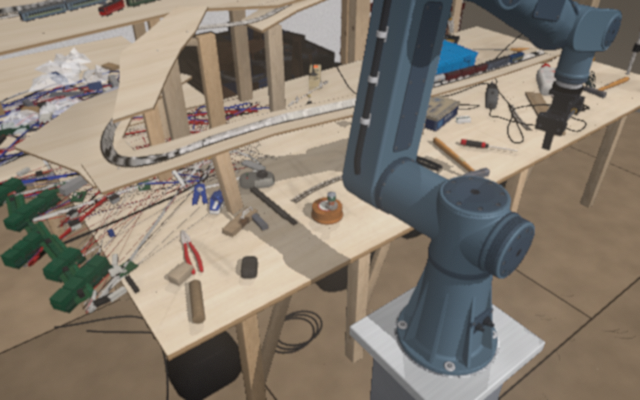

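The top view shows the plinth near (325,207), with the tower near (328,210). The rubber block is at (196,235), the tape at (443,238) and the jar at (450,176). The scene view shows the plinth at (327,210), unobstructed.

```bash
cat > h.py <<'E'
import numpy as np,cv2
from scipy.spatial.transform import Rotation as R
from plant import arm,capture,camera_model
def ray(n,u,v):
    c=camera_model(n); d=np.array([(u-c['cx'])/c['fx'],-(v-c['cy'])/c['fy'],-1.])
    return c['position'],R.from_rotvec(c['orientation']).apply(d)
def onz(n,u,v,z):
    o,d=ray(n,u,v); return o+d*(z-o[2])/d[2]
def proj(n,p):
    c=camera_model(n); q=R.from_rotvec(c['orientation']).inv().apply(np.asarray(p)-c['position'])
    return c['cx']+c['fx']*q[0]/-q[2], c['cy']-c['fy']*q[1]/-q[2]
E
python3 - <<'E'
from h import *
t=np.load("top0.npz");s=np.load("scene0.npz")
def pc(n,D,box):
    u0,u1,v0,v1=box; out=[]
    P=np.array([[ (lambda o,d:o+d*D[v,u])(*ray(n,u,v)) for u in range(u0,u1)] for v in range(v0,v1)]); return P
for n,f,box in(("top",t,(295,356,178,236)),("scene",s,(303,352,180,232))):
    P=pc(n,f['d'],box).reshape(-1,3)
    for a,b in((.03,.045),(.06,.078),(.08,.1)):
        q=P[(P[:,2]>a)&(P[:,2]<b)]
        if len(q): print(n,a,len(q),q.min(0).round(4),q.max(0).round(4),np.median(q,0).round(4))
    p=f['p']; c=p[box[2]:box[3],box[0]:box[1],::-1]
    cv2.imwrite(f"pics/{n}_c.png",cv2.resize(c,None,fx=10,fy=10,interpolation=cv2.INTER_CUBIC)[:600,:800])
for u,v,nm in((196,235,'block'),(443,238,'tape'),(450,176,'jar')): print(nm,onz("top",u,v,.02))
# height of shelf edge
D=t['d']
for u,v in((325,30),(325,100),(325,80),(283,150),(250,172),(228,122)):
    o,d=ray("top",u,v); print(u,v,(o+d*D[v,u]).round(3))
a=cv2.imread("pics/top_c.png");b=cv2.imread("pics/scene_c.png")
H=max(a.shape[0],b.shape[0])
o=np.zeros((H,a.shape[1]+b.shape[1],3),np.uint8);o[:a.shape[0],:a.shape[1]]=a;o[:b.shape[0],a.shape[1]:]=b
o=cv2.resize(o,None,fx=.72,fy=.72); print(o.shape); cv2.imwrite("pics/c.png",o)
E
```

```text
Traceback (most recent call last):
  File "h.py", line 5, in ray
    c=camera_model(n); d=np.array([(u-c['cx'])/c['fx'],-(v-c['cy'])/c['fy'],-1.])
ValueError: time passes only in moves, steps and waits
```

```bash
cat > h.py <<'E'
import numpy as np,cv2
from scipy.spatial.transform import Rotation as R
from plant import arm,capture,camera_model
CM={n:camera_model(n) for n in("scene","top")}
def ray(n,u,v):
    c=CM[n]; u,v=np.broadcast_arrays(np.asarray(u,float),np.asarray(v,float))
    d=np.stack([(u-c['cx'])/c['fx'],-(v-c['cy'])/c['fy'],-np.ones_like(u)],-1)
    return c['position'],d@R.from_rotvec(c['orientation']).as_matrix().T
def onz(n,u,v,z):
    o,d=ray(n,u,v); return o+d*((z-o[2])/d[...,2])[...,None]
def proj(n,p):
    c=CM[n]; q=R.from_rotvec(c['orientation']).inv().apply(np.asarray(p)-c['position'])
    return np.stack([c['cx']-c['fx']*q[...,0]/q[...,2], c['cy']+c['fy']*q[...,1]/q[...,2]],-1)
def cloud(n,D,u0,u1,v0,v1):
    v,u=np.mgrid[v0:v1,u0:u1]; o,d=ray(n,u,v); return o+d*D[v,u][...,None]
E
python3 - <<'E'
from h import *
t=np.load("top0.npz");s=np.load("scene0.npz")
for n,f,box in(("top",t,(295,356,178,236)),("scene",s,(303,352,180,232))):
    P=cloud(n,f['d'],*box).reshape(-1,3)
    for a,b in((.03,.04),(.042,.05),(.06,.078),(.08,.1)):
        q=P[(P[:,2]>a)&(P[:,2]<b)]
        if len(q): print(n,a,len(q),q.min(0).round(4),q.max(0).round(4),np.median(q,0).round(4))
    c=f['p'][box[2]:box[3],box[0]:box[1],::-1]
    cv2.imwrite(f"pics/{n}_c.png",cv2.resize(c,None,fx=10,fy=10,interpolation=cv2.INTER_CUBIC))
for u,v,nm in((196,235,'block'),(443,238,'tape'),(450,176,'jar')): print(nm,onz("top",u,v,.02).round(3))
for u,v in((325,30),(325,100),(283,150),(250,172),(228,122)):
    o,d=ray("top",u,v); print(u,v,(o+d*t['d'][v,u]).round(3))
a=cv2.imread("pics/top_c.png");b=cv2.imread("pics/scene_c.png")
H=max(a.shape[0],b.shape[0])
o=np.zeros((H,a.shape[1]+b.shape[1],3),np.uint8);o[:a.shape[0],:a.shape[1]]=a;o[:b.shape[0],a.shape[1]:]=b
o=cv2.resize(o,None,fx=.72,fy=.72); print(o.shape); cv2.imwrite("pics/c.png",o)
E
```

```text
top 0.03 927 [ 0.4731 -0.1028  0.0303] [ 0.5617 -0.0147  0.0399] [ 0.5218 -0.0543  0.0361]
top 0.042 63 [ 0.4855 -0.079   0.0421] [ 0.5177 -0.0468  0.05  ] [ 0.4946 -0.0627  0.0477]
top 0.06 7 [ 0.4908 -0.069   0.0619] [ 0.4992 -0.0511  0.0759] [ 0.4925 -0.0554  0.0675]
top 0.08 113 [ 0.4899 -0.0753  0.08  ] [ 0.5149 -0.0509  0.0914] [ 0.503  -0.0639  0.0849]
scene 0.03 341 [ 0.4675 -0.1027  0.0301] [ 0.5638 -0.0109  0.0395] [ 0.5114 -0.046   0.0351]
scene 0.042 60 [ 0.4823 -0.083   0.0422] [ 0.5188 -0.0448  0.0497] [ 0.4959 -0.0575  0.0467]
scene 0.06 39 [ 0.4888 -0.07    0.0601] [ 0.5101 -0.0483  0.0777] [ 0.4944 -0.0555  0.07  ]
scene 0.08 44 [ 0.4885 -0.0752  0.0802] [ 0.5151 -0.0494  0.0899] [ 0.4991 -0.0606  0.084 ]
block [0.451 0.244 0.02 ]
tape [ 0.441 -0.329  0.02 ]
jar [ 0.587 -0.352  0.02 ]
325 30 [ 0.964 -0.06   0.004]
325 100 [ 0.701 -0.054  0.223]
283 150 [0.654 0.043 0.013]
250 172 [0.601 0.121 0.014]
228 122 [0.692 0.158 0.114]
(418, 792, 3)
```

View pics/c.png

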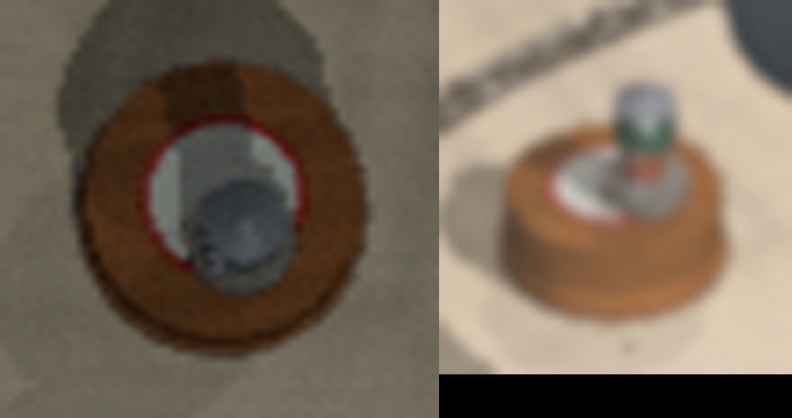

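The left crop (top view) shows the tower's foot hanging over the ring on the side nearest the robot: tower at about (240,225), ring centre at about (225,195) in the crop. The right crop shows it standing upright. Both depth clouds agree: plinth top at z≈0.035, roof at z≈0.087. Next I'll refine the centres and work out the move.

```bash
cat >> h.py <<'E'
from scipy.optimize import least_squares
def circ(P,r=None):
    f=(lambda q:np.hypot(P[:,0]-q[0],P[:,1]-q[1])-(q[2] if r is None else r))
    s=least_squares(f,[*np.median(P[:,:2],0),r or .02],loss='soft_l1',f_scale=.001); return s.x.round(4),np.sqrt(np.mean(s.fun**2)).round(4)
def ring(n,p,c=(.517,-.059)):
    h=cv2.cvtColor(p,cv2.COLOR_RGB2HSV).astype(int); v,u=np.mgrid[0:400,0:640]
    X=onz(n,u,v,.035); r=np.hypot(X[...,0]-c[0],X[...,1]-c[1])
    a=p.astype(int); m=(r>.019)&(r<.032)&((h[...,0]<5)|(h[...,0]>168))&(h[...,1]>110)
    return X[m]
def roof(n,D,c=(.51,-.06)):
    v,u=np.mgrid[0:400,0:640]; o,d=ray(n,u,v); P=o+d*D[...,None]
    m=(np.hypot(P[...,0]-c[0],P[...,1]-c[1])<.045)&(P[...,2]>.0805)&(P[...,2]<.1)
    Q=P[m]; return Q
def flange(n,D,c=(.51,-.06)):
    v,u=np.mgrid[0:400,0:640]; o,d=ray(n,u,v); P=o+d*D[...,None]
    m=(np.hypot(P[...,0]-c[0],P[...,1]-c[1])<.045)&(P[...,2]>.0415)&(P[...,2]<.05)
    return P[m]
E
python3 - <<'E'
from h import *
for n in("top","scene"):
    f=np.load(n+"0.npz"); X=ring(n,f['p']); print(n,"ring",len(X),circ(X),circ(X,.02525))
    Q=roof(n,f['d']); print("roof",((Q.min(0)+Q.max(0))/2).round(4),np.ptp(Q,axis=0).round(4),Q[:,2].max().round(4))
    F=flange(n,f['d']); e,_=cv2.minEnclosingCircle(F[:,:2].astype(np.float32)),0; print("flange",e)
    P=cloud(n,f['d'],290,360,175,236).reshape(-1,3); P=P[(abs(P[:,2]-.035)<.004)&(np.hypot(P[:,0]-.517,P[:,1]+.059)<.047)]
    print("plinth",cv2.minEnclosingCircle(P[:,:2].astype(np.float32)))
    v,u=np.mgrid[0:400,0:640]
S=arm.observe();M=R.from_rotvec(S['tool_rot']).as_matrix();print(M.round(3))
E
```

```text
top ring 44 (array([ 0.5179, -0.0575,  0.0252]), np.float64(0.0007)) (array([ 0.5179, -0.0576,  0.0253]), np.float64(0.0007))
roof [ 0.5024 -0.0631  0.0862] [0.025  0.0244 0.0105] 0.0914
flange ((0.5138214826583862, -0.05605601519346237), 0.03056512400507927)
plinth ((0.517238438129425, -0.05828501656651497), 0.044808343052864075)
  return _methods._mean(a, axis=axis, dtype=dtype,
  ret = um.true_divide(
Traceback (most recent call last):
  File "h.py", line 19, in circ
    s=least_squares(f,[*np.median(P[:,:2],0),r or .02],loss='soft_l1',f_scale=.001); return s.x.round(4),np.sqrt(np.mean(s.fun**2)).round(4)
ValueError: Initial guess is outside of provided bounds
```

Measured: ring centre ≈ (0.5175, -0.0577), radius 25.2 mm as specified. The tower is at ≈ (0.5024, -0.0631), 16 mm away, so the push direction is ≈ 19.5°. The tool's x axis is already at 16°. I'll hover 40 mm behind the tower with the fingers 16 mm apart as a cradle.

Call:
{"name": "carry_out", "arguments": {"gripper": [1.6,1.6,1.6,1.6,1.6,1.6,1.6,1.6,1.6,1.6], "xyz": [[3.5,-3.1,0],[7.0,-6.2,0],[10.5,-9.3,0],[14,-12.4,0],[17.5,-15.5,0],[21,-18.6,0],[24.5,-21.7,0],[28,-24.8,0],[31.5,-27.9,0],[35,-31,0]], "twist": [-0.4,-0.8,-1.2,-1.6,-2,-2.4,-2.8,-3.2,-3.5,-3.5]}}

```text
clock: 1.1
position: [0.4099, -0.1566, 0.4047]
tool_rot: [3.096, 0.531, 0.0]
force: [0.9, -0.5, 0.5]
opening: 0.016
grasp_force: 0.0
```

Call:
{"name": "carry_out", "arguments": {"gripper": [1.6,1.6,1.6,1.6,1.6,1.6,1.6,1.6,1.6,1.6], "xyz": [[2.7,-2.0,0],[5.4,-4.0,0],[7.9,-5.9,0],[7.9,-5.9,2],[7.9,-5.9,6],[7.9,-5.9,10],[7.9,-5.9,14],[7.9,-5.9,16],[7.9,-5.9,16],[7.9,-5.9,16]], "twist": [0,0,0,0,0,0,0,0,0,0]}}

```text
clock: 2.1
position: [0.4644, -0.0765, 0.2449]
tool_rot: [-3.096, -0.531, 0.001]
force: [-0.5, -0.4, 0.3]
opening: 0.0162
grasp_force: 0.0
```

```bash
python3 - <<'E'
from h import *
o=[]
for n in("top","scene"):
    p,d=capture(n); np.savez(n+"1.npz",p=p,d=d)
    o.append(cv2.resize(p[165:245,285:365,::-1],(400,400),interpolation=cv2.INTER_CUBIC))
    Q=roof(n,d,(.502,-.063)); Q=Q[np.hypot(Q[:,0]-.502,Q[:,1]+.063)<.017]; print(n,len(Q),((Q.min(0)+Q.max(0))/2).round(4) if len(Q) else '')
cv2.imwrite("pics/c1.png",np.hstack(o)); print(arm.observe()['position'])
E
```

```text
top 0 
scene 0 
[ 0.46501293 -0.07682883  0.24623651]
```

View pics/c1.png

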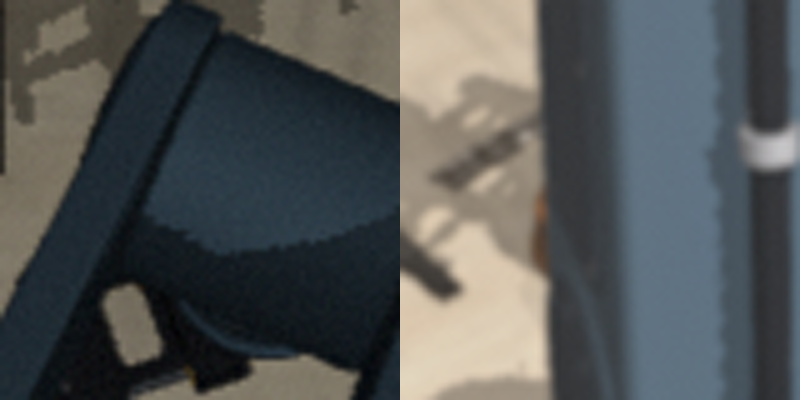

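Both cameras are blocked by the arm at this pose, so I'll push short of the full distance by geometry, then back off to look. First I'll descend and check height.

Call:
{"name": "carry_out", "arguments": {"gripper": [1.6,1.6,1.6,1.6,1.6,1.6], "xyz": [[0,0,1.5],[0,0,3],[0,0,3.8],[0,0,3.8],[0,0,3.8],[0,0,3.8]], "twist": [0,0,0,0,0,0]}}

```text
clock: 2.8
position: [0.4647, -0.0767, 0.2077]
tool_rot: [3.095, 0.531, 0.002]
force: [0.4, 0.0, -0.9]
opening: 0.016
grasp_force: 0.0
```

Call:
{"name": "carry_out", "arguments": {"gripper": [1.6,1.6,1.6,1.6,1.6,1.6,1.6,1.6,1.6,1.6], "xyz": [[0.4,0,0.1],[0.7,0,0.1],[0.9,0,0.1],[1.1,0,0.1],[1.3,0,0.1],[1.5,0,0.1],[1.7,0,0.1],[1.85,0,0.1],[2.0,0,0.1],[2.0,0,0.1]], "twist": [0,0,0,0,0,0,0,0,0,0]}}

```text
clock: 3.8
position: [0.4832, -0.0698, 0.2057]
tool_rot: [3.096, 0.531, 0.0]
force: [0.4, 0.7, -0.3]
opening: 0.0161
grasp_force: 0.0
```

Call:
{"name": "carry_out", "arguments": {"gripper": [1.6,1.6,1.6,1.6,1.6,1.6,1.6,1.6], "xyz": [[0.15,0,0],[0.3,0,0],[0.45,0,0],[0.6,0,0],[0.75,0,0],[0.85,0,0],[0.9,0,0],[0.9,0,0]], "twist": [0,0,0,0,0,0,0,0]}}

```text
clock: 4.6
position: [0.4917, -0.0668, 0.2057]
tool_rot: [-3.096, -0.531, -0.0]
force: [0.0, -0.2, 0.6]
opening: 0.0163
grasp_force: 0.1
```

Call:
{"name": "carry_out", "arguments": {"gripper": [1.6,1.6,1.6,1.6,1.6,1.6,1.6,1.6,1.6,1.6], "xyz": [[-0.5,0,0],[-1.5,0,0],[-3,0,0],[-3,0,-3],[-3,0,-7],[-3,3,-11],[-3,7,-15],[-3,11,-19],[-3,15,-19],[-3,19,-19]], "twist": [0,0,0,0,0,0,0,0,0,0]}}

```text
clock: 5.6
position: [0.5268, -0.2584, 0.3988]
tool_rot: [3.092, 0.53, 0.006]
force: [0.0, 0.4, -0.3]
opening: 0.0159
grasp_force: 0.0
```

Call:
{"name": "carry_out", "arguments": {"gripper": [1.6,1.6,1.6,1.6], "xyz": [[0,5,0],[0,10,0],[0,12,0],[0,12,0]], "twist": [0,0,0,0]}}

```text
clock: 6.0
position: [0.5657, -0.3721, 0.3946]
tool_rot: [-3.097, -0.526, 0.001]
force: [0.8, 0.3, 0.1]
opening: 0.0162
grasp_force: 0.0
```

```bash
python3 - <<'E'
from h import *
o=[]
for n in("top","scene"):
    p,d=capture(n); np.savez(n+"2.npz",p=p,d=d)
    o.append(cv2.resize(p[178:238,295:355,::-1],(400,400),interpolation=cv2.INTER_CUBIC))
    Q=roof(n,d); print(n,len(Q),(((Q.min(0)+Q.max(0))/2).round(4),np.ptp(Q,axis=0)) if len(Q) else '')
cv2.imwrite("pics/c2.png",np.hstack(o)); print(arm.observe())
E
```

```text
top 111 (array([ 0.5163, -0.0587,  0.0859]), array([0.02480778, 0.02443922, 0.01005044]))
scene 0 
{'clock': 6.1, 'joints': array([-7.53202327e-01,  4.08794242e-01,  1.33968606e+00,  2.59101583e-04,
        1.39503807e+00,  4.78412821e-01]), 'qd': array([ 2.40305738e-02, -2.33068933e-02,  2.04165211e-02,  2.28722542e-03,
       -2.50875404e-05,  2.37376624e-03]), 'joint_torque': array([-1.22841340e+00, -5.44039214e+01, -3.55853927e+01, -1.27172907e-02,
       -1.10316568e-01, -2.11733230e-02]), 'position': array([ 0.56585796, -0.36901528,  0.39492695]), 'tool_rot': array([-3.09486984e+00, -5.29878652e-01,  1.50557267e-03]), 'force': array([0.52902241, 0.73344354, 0.20138618]), 'torque': array([ 0.00012122, -0.03112848, -0.00837732]), 'grasp_force': 0.0, 'opening': 0.015852452675265208}
```

View pics/c2.png

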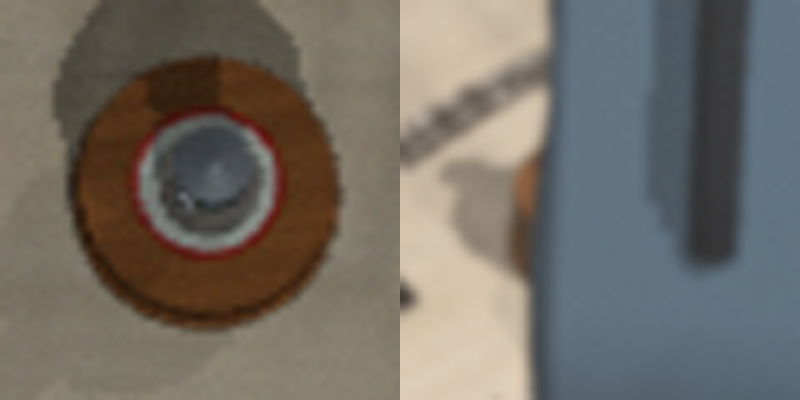

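The top view shows the foot wholly inside the red ring, with white visible all round it; the scene view is blocked by the arm. The tower is upright at (0.5163, -0.0587), about 1.6 mm from the ring centre, and the arm is clear of everything.

```bash
python3 -c "
from h import *
f=np.load('top2.npz');print(circ(ring('top',f['p'])))
print(arm.job_done())"
```

```text
(array([ 0.5177, -0.0577,  0.0253]), np.float64(0.0007))
the job is handed in; nothing more can be done
None
```

The tower stands upright, wholly inside the red ring and about 1.7 mm from its centre by the overhead camera; the arm is clear, I saw no contact with the jar, block or tape, and the job was handed in at about 6 s with no verdict shown.

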